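Tip a used vial into the return bottle and shut its cock

ROBOT

A 7-joint arm with a two-finger parallel gripper is mounted at the origin on the work surface. World frame = base frame: x ahead of the robot, y to its left, z up, the work surface at z = 0. Lengths are in m, angles in rad, forces in N, time in s.
With the tool pointing down it reaches from about 0.375 to 0.925 m from the base axis. Payload 3.1 kg.
Tool frame: the origin (TCP) lies midway between the tips of the shut fingers; the grasp point (between the pads) lies 19 mm behind it (r.grip_depth is the distance from the TCP to the grasp point, in m); z points along the fingers, y is the line along which they close (so a half turn about z gives the same grasp; the last joint's range is limited). The gripper opens to 85 mm and grips with 20 to 120 N. Pads are 22 mm wide; open, the fingers measure 114 mm over their backs; the gripper's body (76 mm by 85 mm) begins 54 mm behind the grasp point. The pads swing forward as they close: fully open they stand 13 mm farther back than shut.
Start: joints at [-1.432, 0.383, 0.044, 1.598, -0.018, 1.161, -0.05], TCP at [0.152, 0.632, 0.231] pointing down, gripper open.
Joint ranges: [-2.61, 2.61], [-0.41, 2.15], [-1.48, 1.57], [0, 2.5], [-1.57, 4.71], [0.05, 1.97], [-2.85, 2.85]. Speed limits (rad/s): [2.79, 2.79, 3.14, 3.14, 3.14, 3.14, 3.14].

INTERFACE

Orientations are given as a rotation vector (axis times angle).
In Python, from cell import r gives the robot as it stands. The module is installed in compiled form; this text tells all that it offers.
- The arm moves only by the tool send_rows, never from a script. Its argument "moves" is a list that holds one entry, the list of rows, each a list of 7 numbers: the shift along the tool's x, y, z in mm, then the turn, a rotation vector about the tool's x, y, z in rad, then the opening, from 0 (shut) to 1 (fully open). A call has 1 to 10 rows; each row shifts and turns the commanded pose from where the row before left it, along the tool's axes as they then stand; what a row does not reach is not made up. A row lasts 1/10 s, in which the tool goes at most 50 mm and 8.59 degrees, less where a joint would pass 70% of its speed; a pose out of reach is approached as far as the arm can. A call with a gripper value outside its range is refused whole. The fingers move at their own pace and stop on an object; "newtons" is the grip in N (left out, the last holds). Time passes only in rows, so rows that do not move let the fingers close. It gives the time, the measured TCP pose, the force, the opening and the grip force at its end, in the units of the state.
- r.get_obs(): the state, without advancing time (a new reading comes with each control period).
- r.grab_frame(name): name is "side" or "top"; returns a dict with "frame" (480x640x3 uint8, red, green, blue), "K" (3x3 intrinsics, pixels), "distortion" ([k1, k2, p1, p2, k3] as OpenCV has them; the pictures are not rectified), "world_from_camera" (4x4, takes a point from camera to world coordinates). Camera axes: x right, y up, looking along -z (the intrinsics and any distortion apply to the point x, -y, -z); pixel columns grow to the right and rows downward; lengths in m; the calibration is good to about 2 mm. A picture is of the moment at which its call begins. There is no depth.
- r.job_done(): hands the job in; it is judged then, once.
Trained networks look in a picture, given as the dict that the camera call returned (one of the last four; its "shot" number tells which), for a name from the list of things; names that differ only in an ending like _2 or _b are one class to them, and where a whole thing is asked for, a point or a joint stands for the part that bears it (a point fixed in the world has none). Each returns a list of dicts, best first, with "confidence" (0 to 1); they miss things now and then, are a little off and sometimes report something else, mostly with a low value. They report only what shows in the picture. A call takes as long as a camera call. They do not tell look-alikes from the thing itself.
- r.find_in(picture, label): "rect" ([left, top, right, bottom] as shares, 0 to 1, of the picture: columns of its width, rows of its height, round what is visible of it).
- r.silhouettes(picture, label): "mask" (480x640 bool, what is visible of it) and "rect" ([left, top, right, bottom] as shares, 0 to 1, of the picture: columns of its width, rows of its height, round what is visible of it).
- r.landmark_of(picture, label): "location" ([row, column] as shares, 0 to 1, of the picture: columns of its width, rows of its height: a listed point, or the origin of a listed thing).
The state is a dict: "clock": time; "joint_pos": joint angles; "dq": joint speeds; "effort": joint torques, N m; "eef_pos": TCP position; "eef_rot": TCP orientation; "force": force on the tool from outside, world axes, zero at the start; "ft_torque": the same for the moment, N m; "gripper_width": opening from 0.0 (shut) to 1.0 (fully open); "gripper_force": force on a finger pad.
Only numpy, scipy, OpenCV 4.12 (cv2) and the standard library are available. Lean on these libraries where they do the work, as an engineer would, in place of code of your own. Each camera call takes 0.05 s, during which the arm holds its last target. There are 200 camera calls.

TASK

Return the used vial to the locked-away return bottle: lift the steel scoop by its black grip, rest its lip just inside the bottle's narrow blue mouth before tilting, then tip the vial in without touching the vial with the fingers. Put the scoop back down flat on the ledge, clear of the bottle, and turn the red cock handle a quarter turn until it is fully shut against its stop. Leave the other things on the ledge where they stand.

Things in the scene. Friction and masses are not known exactly. Their poses are not given: they have to be found in the camera images.
- scoop: loose steel pouring scoop, 110 (x) by 24 mm (y), 90 g, lying flat. Origin: centre of the underside; x points to the open lip, z up. In front (x -10 to +55 mm) an open-topped channel: floor 3 mm thick, 20 mm wide inside, walls up to z = 16 mm, open at the lip; behind it (x -55 to -10 mm) a solid block 16 mm high that carries the upright black grip plate
- scoop_grip (a point): middle of the scoop's upright black grip plate, to hold it by: (-33, 0, 35) mm in the scoop's frame; the plate is 40 mm long (x), 12 mm thick (y), from z = 16 to 54 mm; axes as the scoop's
- scoop_lip (a point): middle of the scoop's lip, on the channel floor's front edge: (55, 0, 3) mm in the scoop's frame; axes as the scoop's
- vial: used amber glass vial with aluminium cap, 16 mm across, 34 mm long, 12 g, rounded ends, lying lengthwise in the scoop's channel. Origin at its middle, x along its length (it may roll). It stays put while the scoop is pitched less than about 0.35 rad and slides out over the lip by itself beyond about 0.7 rad
- return_bottle: fixed glass jar, 100 mm across, 98 mm high, under a square steel valve head, 98 to 120 mm above the ledge (x -68 to +54, y -54 to +68 mm). Origin on the ledge under the middle of the mouth; z up; yaw within 0.5 rad. On the head stand only the blue mouth collar, the cock and two thin stop pins, 26 mm high, at (-22, 32) and (10, 62) mm
- mouth (a point): centre of the mouth, at the top rim of the blue collar, 136 mm above the ledge. The mouth is round, 43 mm inside, 52 mm outside; the collar stands 16 mm above the steel head. Below it the way falls straight into the jar when the cock is open; axes as the bottle's
- stem (a point): point on the cock's vertical turning axis at mid-height of the handle: (0, 42, 149) mm in the bottle's frame; axes as the bottle's
- cock (a joint): angle of the quarter-turn cock, rad: 0 = fully shut on its stop (handle along the bottle's -x, over the red line, across the line from mouth to stem); 1.571 = fully open (handle along +y, straight away from the mouth). Starts at 1.25 to 1.571, passage clear. Shutting turns it counter-clockwise seen from above. Stays where left; about 2 N at the handle's outer part turns it
- handle_tip (a point): outer end of the cock handle, 91 mm from the stem axis, at mid-height; its x axis runs from here back to the stem. The handle is a straight level bar, outer 72 mm red, 13 mm wide, 18 mm high, 140 to 158 mm above the ledge and 20 mm clear of the steel head; it can be pushed sideways or pinched from above
- pill_box: stainless pill box, 64 x 92 x 27 mm; bystander, leave where it stands. Origin: centre of the underside
- mortar: green glass mortar, 94 mm across, 60 mm high, with its pestle standing in it (top at 115 mm); bystander, leave where it stands. Origin: centre of the underside
- spoon: white porcelain medicine spoon, 150 mm long, lying flat; bystander, leave where it stands. Origin: centre of the underside
- syrup: amber medicine bottle, 60 mm across, 130 mm high; bystander, leave where it stands. Origin: centre of the underside
- cup: white dosing cup, 44 mm across, 35 mm high; bystander, leave where it stands. Origin: centre of the underside
- tub: white tub with blue cap, 56 mm across, 75 mm high; bystander, leave where it stands. Origin: centre of the underside
Things that resemble listed ones, but are neither listed nor needed, are in the scene too. What is shaped like the scoop but purple or turquoise is not meant.

How it is judged:
On the way, in this order (a step that is already met when the one before it is completed fails the run):
1. the scoop's lip rests just inside the mouth (lip inside the mouth's circle, at most 8 mm above the rim), the scoop still within 0.5 rad of level and the vial still in it (horizontal distance between scoop_lip and mouth below 0.021 m and z of scoop_lip in the frame of mouth between -0.03 and 0.008 m and angle between scoop's own z axis and vertical below 0.5 rad and distance between vial and scoop below 0.06 m), for 0.2 s.
2. the vial has dropped into the jar (horizontal distance between vial and mouth below 0.048 m and height (world z) of vial below 0.085 m), for 0.2 s.
At the end, for the whole second after the job is handed in: The vial lies in the jar below the valve head (within 48 mm of the mouth axis, below 85 mm); the cock is still, within 0.06 rad of its shut stop; the scoop stands released and at rest on its base on the ledge (height within 8 mm, tilt under 0.1 rad), not touching the bottle (all of step 2 and value of joint cock below 0.06 rad and velocity of joint cock between -0.05 and 0.05 rad/s and height (world z) of scoop between -0.008 and 0.008 m and angle between scoop's own z axis and vertical below 0.1 rad and linear speed of scoop below 0.02 m/s and linear speed of vial below 0.05 m/s and contact force between scoop and return_bottle below 0.1 N).
It fails at once if the scoop is tipped more than 0.65 rad with the vial still in it and its lip outside the mouth (more than 24 mm from the mouth's axis, or more than 20 mm above the rim) (angle between scoop's own z axis and vertical above 0.65 rad and distance between vial and scoop below 0.06 m and (horizontal distance between scoop_lip and mouth above 0.024 m or z of scoop_lip in the frame of mouth above 0.02 m)).
It fails at once if the fingers touch the vial (contact force between the fingers and vial above 0.3 N).
It fails at once if a bystander is moved more than 30 mm or knocked over (distance of any of pill_box, mortar, spoon, syrup, cup, tub from where it was at the start of the episode above 0.03 m or angle between any of pill_box, mortar, spoon, syrup, cup, tub's own z axis and vertical above 0.5 rad).
It also fails if it takes over 62 s, if anything falls off the work surface, if the arm or the gripper's body presses on something with over 40 N, if the wrist force passes 120 N, or if a joint passes its speed limit or range.

## Working session

There is one attempt and no reset: what is moved stays moved. The work goes in short steps, Python scripts to look and compute and a tool call to move; the robot and the scene stay as the last step left them, time stands still between calls to the robot, and variables do not carry over. Pictures are saved under pics/ and viewed, at most 10 in all, crops included, and the job is handed in when it is done.

Besides the shell and the picture viewer there is one more tool, called by a JSON object that holds its "op" and its "data". send_rows: Moves the arm, as the interface text tells. Its arguments: {"type":"object","properties":{"moves":{"type":"array","items":{"type":"array","items":{"type":"array","items":{"type":"number"}}}},"newtons":{"type":"number"}},"required":["moves"]}

```bash
mkdir -p pics; cat > h.py <<'E'
import numpy as np, cv2
from cell import r
from scipy.spatial.transform import Rotation as R
def save(f,n): cv2.imwrite('pics/'+n,cv2.cvtColor(f['frame'],cv2.COLOR_RGB2BGR))
def proj(f,P):
    T=np.linalg.inv(f['world_from_camera']); P=np.atleast_2d(P); c=P@T[:3,:3].T+T[:3,3]
    c=c*[1,-1,-1]
    return cv2.projectPoints(c,np.zeros(3),np.zeros(3),np.array(f['K'],float),np.array(f['distortion'],float))[0][:,0]
def ray(f,uv):
    p=cv2.undistortPoints(np.array([[uv]],float),np.array(f['K'],float),np.array(f['distortion'],float))[0,0]
    T=f['world_from_camera']; d=T[:3,:3]@np.array([p[0],-p[1],-1]); return T[:3,3],d
def atz(f,uv,z):
    o,d=ray(f,uv); return o+d*(z-o[2])/d[2]
def lm(f,l,k=2):
    return [(np.array([x['location'][1]*640,x['location'][0]*480]),x['confidence']) for x in r.landmark_of(f,l)[:k]]
E
python3 - <<'E'
from h import *
np.set_printoptions(precision=4,suppress=True)
a=r.grab_frame('top');b=r.grab_frame('side');save(a,'top0.png');save(b,'side0.png')
print(r.get_obs()); print(r.grip_depth)
for f,n in((a,'top'),(b,'side')):
    print(n,f['world_from_camera'])
    for l,z in [('scoop_grip',.035),('scoop_lip',.003),('vial',.011),('mouth',.136),('stem',.149),('handle_tip',.149),('scoop',0),('pill_box',0),('mortar',0),('spoon',0),('syrup',0),('cup',0),('tub',0)]:
        for uv,c in lm(f,l,3): print(l,uv.round(1),round(c,2),atz(f,uv,z).round(4))
E
```

```text
{'clock': 0.1, 'joint_pos': array([-1.4318,  0.3837,  0.0438,  1.5994, -0.0179,  1.1612, -0.0499]), 'dq': array([ 0.0006,  0.0001,  0.001 , -0.0037, -0.0011,  0.0018,  0.0017]), 'effort': array([  0.0026, -43.4729,   1.0292, -25.0455,   0.0109,   0.0055,
         0.    ]), 'eef_pos': array([0.1523, 0.631 , 0.23  ]), 'eef_rot': array([-0.3709, -3.1195,  0.0037]), 'force': array([-0.7361, -0.6111,  0.8637]), 'ft_torque': array([ 0.0138, -0.0333, -0.0212]), 'gripper_force': 0.0, 'gripper_width': 0.9992912074074727}
0.0187
top [[ 0.0333  0.9751 -0.2192  0.3355]
 [-0.9994  0.0323 -0.0079  0.0454]
 [-0.0006  0.2193  0.9757  1.212 ]
 [ 0.      0.      0.      1.    ]]
scoop_grip [454.  284.7] 0.93 [ 0.4902 -0.2388  0.035 ]
scoop_grip [401.8 215.1] 0.84 [ 0.6479 -0.1204  0.035 ]
scoop_grip [488.1 326. ] 0.76 [ 0.3999 -0.3143  0.035 ]
scoop_lip [413.9 272.2] 0.97 [ 0.5208 -0.1533  0.003 ]
scoop_lip [451.  348.8] 0.94 [ 0.3485 -0.2378  0.003 ]
scoop_lip [370.5 346.2] 0.76 [ 0.3496 -0.0556  0.003 ]
vial [429.8 281.2] 0.4 [ 0.4999 -0.1887  0.011 ]
mouth [320.8 241. ] 0.56 [0.5597 0.0625 0.136 ]

[... 1014 characters left out ...]
p_lip [432.4 238.4] 0.71 [ 0.3538 -0.0516  0.003 ]
scoop_lip [342.8 209.6] 0.58 [ 0.5613 -0.1237  0.003 ]
vial [367.8 190.1] 0.39 [ 0.5041 -0.1846  0.011 ]
mouth [342.4 233.8] 0.7 [0.5564 0.0609 0.136 ]
stem [332.9 246.4] 0.81 [0.5726 0.1042 0.149 ]
handle_tip [318.6 287.9] 0.62 [0.5924 0.2013 0.149 ]
scoop [418.3 224.9] 0.96 [ 0.384  -0.0924  0.    ]
scoop [419.  167.8] 0.95 [ 0.3757 -0.2842 -0.    ]
scoop [367.5 186.7] 0.86 [ 0.5047 -0.2067 -0.    ]
pill_box [254.  227.9] 0.56 [ 0.7622 -0.0541  0.    ]
spoon [402.3 439.2] 0.89 [0.4279 0.411  0.    ]
syrup [261.4 431.5] 0.61 [0.6781 0.4153 0.    ]
cup [245.6 306.1] 0.89 [0.7477 0.157  0.    ]
tub [262.9 182.1] 0.73 [ 0.7628 -0.2026  0.    ]
```

View pics/top0.png

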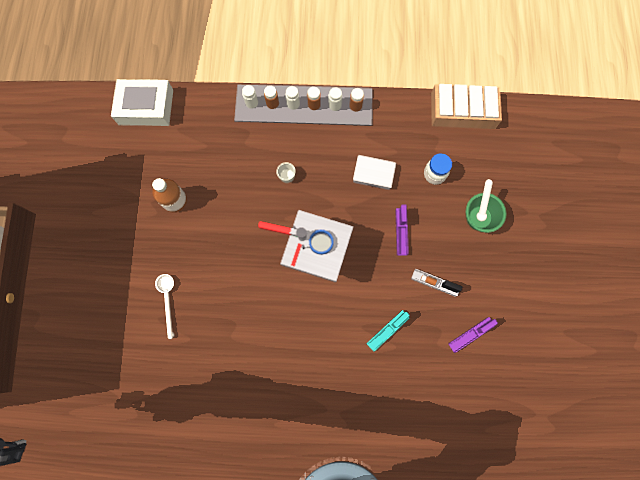

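View pics/side0.png

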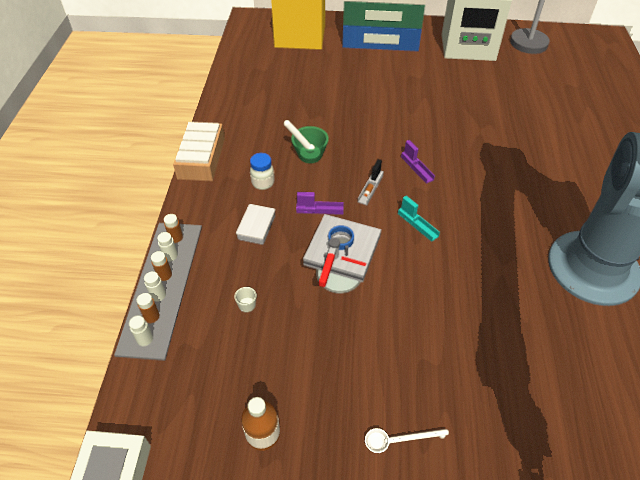

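The steel scoop is at top px (437,283), with its lip at (414,272) and grip at (454,285). In the side view it is at (371,185). The purple and turquoise ones are decoys. The bottle's mouth is at top px (321,241), and the red handle points left towards (260,223). Next I'll triangulate these points.

```bash
cat >> h.py <<'E'
def tri(f,u,g,v):
    o1,d1=ray(f,u);o2,d2=ray(g,v); d1=d1/np.linalg.norm(d1);d2=d2/np.linalg.norm(d2)
    s=np.linalg.lstsq(np.stack([d1,-d2],1),o2-o1,rcond=None)[0]
    p,q=o1+s[0]*d1,o2+s[1]*d2
    return (p+q)/2,np.linalg.norm(p-q)
def best(f,l,near):
    c=[(u,k) for u,k in lm(f,l,9)]
    return min(c,key=lambda t:np.linalg.norm(t[0]-near)) if c else None
def both(a,b,l,X):
    """triangulate label near world guess X"""
    p=best(a,l,proj(a,X)[0]);q=best(b,l,proj(b,X)[0])
    if p is None or q is None: return l,p,q
    P,e=tri(a,p[0],b,q[0]); return l,P.round(4),'gap',round(e,4),round(p[1],2),round(q[1],2)
def down(yaw,tilt=0):
    x=np.array([np.cos(yaw),np.sin(yaw),0]);z=np.array([0,0,-1.]);M=np.stack([x,np.cross(z,x),z],1)
    return R.from_matrix(M)*R.from_rotvec([0,-tilt,0])
def plan(wps,p0=None,R0=None,op=1.0,n0=None):
    """wps: list of (pos,R,open[,minrows]); prints rows"""
    o=r.get_obs(); p=np.array(o['eef_pos']) if p0 is None else np.array(p0); q=R.from_rotvec(o['eef_rot']) if R0 is None else R0
    rows=[]
    for w in wps:
        P,Q,op=w[:3]; P=np.array(P)
        n=int(np.ceil(max(np.linalg.norm(P-p)/.046,(q.inv()*Q).magnitude()/.145,w[3] if len(w)>3 else 1)))
        for i in range(n):
            k=n-i; dq=R.from_rotvec(((q.inv()*Q).as_rotvec()/k).round(3)); d=(q.inv().apply((P-p)/k)*1e3).round(1)
            rows.append([float(x) for x in d]+[float(x) for x in dq.as_rotvec().round(3)]+[op]); p=p+q.apply(d/1e3); q=q*dq
    for i in range(0,len(rows),10): print(str(rows[i:i+10]).replace(' ',''))
    print(len(rows),'end',p.round(4).tolist(),q.as_rotvec().round(4).tolist())
E
python3 - <<'E'
from h import *
a=r.grab_frame('top');b=r.grab_frame('side')
for l,X in [('scoop_grip',[.49,-.239,.035]),('scoop_lip',[.521,-.153,.003]),('vial',[.503,-.187,.011]),('scoop',[.5,-.2,0]),('mouth',[.558,.062,.136]),('stem',[.576,.102,.149]),('handle_tip',[.594,.195,.149])]:
    print(*both(a,b,l,X))
for f in(a,b):
    for s in r.silhouettes(f,'scoop'):
        ys,xs=np.nonzero(s['mask']); print(s['confidence'],xs.mean().round(1),ys.mean().round(1),len(xs), f['frame'][s['mask']].mean(0).round())
    # blue collar centroid
    h=cv2.cvtColor(f['frame'],cv2.COLOR_RGB2HSV); m=cv2.inRange(h,(95,80,60),(125,255,255)); c=proj(f,[.558,.062,.136])[0].astype(int)
    w=np.zeros_like(m); w[c[1]-25:c[1]+25,c[0]-25:c[0]+25]=1; ys,xs=np.nonzero(m*w); print('collar',xs.min(),xs.max(),ys.min(),ys.max())
    h=cv2.inRange(h,(0,170,120),(6,255,255))|cv2.inRange(h,(174,170,120),(180,255,255)); w[:]=0; w[c[1]-60:c[1]+80,c[0]-80:c[0]+60]=1
    n,lab,st,ce=cv2.connectedComponentsWithStats(h*w); print('red',st[1:].tolist())
plan([([.45,.30,.25],down(1.9),1),([.49,-.239,.16],down(1.23),1)])
E
```

```text
scoop_grip [ 0.4875 -0.2407  0.0163] gap 0.0024 0.71 0.74
scoop_lip [ 0.5179 -0.1555 -0.007 ] gap 0.0023 0.95 0.63
vial [ 0.5056 -0.1803  0.0211] gap 0.0056 0.46 0.64
scoop [ 0.5031 -0.2062  0.0044] gap 0.0002 0.82 0.97
mouth [0.558  0.0613 0.1339] gap 0.0066 0.59 0.69
stem [0.5745 0.1025 0.1479] gap 0.0075 0.8 0.6
handle_tip [0.5943 0.193  0.1464] gap 0.0093 0.59 0.91
0.93 438.8 283.2 510 [146. 139. 137.]
0.83 401.1 230.1 535 [152.  76. 173.]
0.67 387.4 330.5 562 [ 86. 213. 202.]
0.37 437.6 168.7 591 [122. 159. 211.]
collar 309 332 230 253
red [[258, 221, 33, 14, 243], [292, 244, 9, 22, 63]]
0.78 372.9 178.8 277 [106. 103.  98.]
0.77 417.1 219.2 732 [ 38. 152. 135.]
0.74 316.4 204.8 678 [126.  59. 146.]
0.61 416.0 162.3 581 [109.  51. 124.]
collar 328 353 226 249
red [[319, 254, 16, 33, 246], [342, 257, 24, 9, 62]]
[[-36.7,-25.3,-1.9,-0.0,-0.0,0.1,1],[-39.0,-21.5,-1.9,-0.0,-0.0,0.101,1],[-41.0,-17.4,-1.9,-0.0,-0.0,0.1,1],[-42.6,-13.3,-1.9,-0.0,-0.0,0.101,1],[-43.7,-8.9,-1.9,-0.0,-0.0,0.1,1],[-44.3,-4.5,-1.8,-0.0,-0.0,0.101,1],[-44.6,0.0,-1.9,-0.0,-0.0,0.1,1],[-44.3,4.5,-1.8,-0.0,-0.0,0.101,1],[-43.7,8.9,-1.9,-0.0,-0.0,0.1,1],[-42.6,13.2,-1.8,-0.0,-0.0,0.101,1]]
[[-43.6,-11.4,7.5,-0.0,-0.0,0.056,1],[-44.1,-8.9,7.5,-0.0,-0.0,0.056,1],[-44.6,-6.4,7.5,-0.0,-0.0,0.056,1],[-44.9,-3.9,7.5,-0.0,-0.0,0.056,1],[-45.0,-1.4,7.5,-0.0,-0.0,0.056,1],[-45.0,1.1,7.5,-0.0,-0.0,0.056,1],[-44.9,3.7,7.5,-0.0,-0.0,0.056,1],[-44.6,6.1,7.5,-0.0,-0.0,0.056,1],[-44.2,8.7,7.5,-0.0,-0.0,0.055,1],[-43.7,11.1,7.5,-0.0,-0.0,0.056,1]]
[[-43.0,13.5,7.5,-0.0,-0.0,0.055,1],[-42.1,15.7,7.5,-0.0,-0.0,0.056,1]]
22 end [0.49, -0.2389, 0.16] [-2.5661, -1.8123, 0.0]
```

{"op": "send_rows", "data": {"moves": [[[-36.7, -25.3, -1.9, 0, 0, 0.1, 1], [-39, -21.5, -1.9, 0, 0, 0.101, 1], [-41, -17.4, -1.9, 0, 0, 0.1, 1], [-42.6, -13.3, -1.9, 0, 0, 0.101, 1], [-43.7, -8.9, -1.9, 0, 0, 0.1, 1], [-44.3, -4.5, -1.8, 0, 0, 0.101, 1], [-44.6, 0, -1.9, 0, 0, 0.1, 1], [-44.3, 4.5, -1.8, 0, 0, 0.101, 1], [-43.7, 8.9, -1.9, 0, 0, 0.1, 1], [-42.6, 13.2, -1.8, 0, 0, 0.101, 1]]]}}

```text
clock: 3.3
eef_pos: [0.451, 0.2986, 0.2504]
eef_rot: [-1.833, -2.552, -0.002]
force: [1.2, 0.2, 0.5]
gripper_width: 1.002
gripper_force: 0.0
```

{"op": "send_rows", "data": {"moves": [[[-43.6, -11.4, 7.5, 0, 0, 0.056, 1], [-44.1, -8.9, 7.5, 0, 0, 0.056, 1], [-44.6, -6.4, 7.5, 0, 0, 0.056, 1], [-44.9, -3.9, 7.5, 0, 0, 0.056, 1], [-45, -1.4, 7.5, 0, 0, 0.056, 1], [-45, 1.1, 7.5, 0, 0, 0.056, 1], [-44.9, 3.7, 7.5, 0, 0, 0.056, 1], [-44.6, 6.1, 7.5, 0, 0, 0.056, 1], [-44.2, 8.7, 7.5, 0, 0, 0.055, 1], [-43.7, 11.1, 7.5, 0, 0, 0.056, 1]]]}}

```text
clock: 4.3
eef_pos: [0.4837, -0.1507, 0.1752]
eef_rot: [2.463, 1.95, 0.003]
force: [0.6, 1.2, 0.4]
gripper_width: 0.997
gripper_force: 0.0
```

{"op": "send_rows", "data": {"moves": [[[-43, 13.5, 7.5, 0, 0, 0.055, 1], [-42.1, 15.7, 7.5, 0, 0, 0.056, 1], [0, 0, 0, 0, 0, 0, 1], [0, 0, 0, 0, 0, 0, 1]]]}}

```text
clock: 4.7
eef_pos: [0.4894, -0.2405, 0.1598]
eef_rot: [-2.569, -1.808, 0.001]
force: [-0.6, -0.2, -0.5]
gripper_width: 1.002
gripper_force: 0.0
```

{"op": "send_rows", "data": {"moves": [[[1.5, 0, 40, 0, 0, 0, 1], [0, 0, 45, 0, 0, 0, 1], [0, 0, 35, 0, 0, 0, 1], [0, 0, 18, 0, 0, 0, 1], [0, 0, 0, 0, 0, 0, 0.5], [0, 0, 0, 0, 0, 0, 0], [0, 0, 0, 0, 0, 0, 0], [0, 0, 0, 0, 0, 0, 0], [0, 0, 0, 0, 0, 0, 0], [0, 0, 0, 0, 0, 0, 0]]], "newtons": 60}}

```text
clock: 5.7
eef_pos: [0.4912, -0.2376, 0.0231]
eef_rot: [2.566, 1.812, 0.002]
force: [-0.7, 1.7, 5.1]
gripper_width: 0.129
gripper_force: 58.9
```

{"op": "send_rows", "data": {"moves": [[[0, 0, -5, 0, 0, 0, 0], [0, 0, -15, 0, 0, 0, 0], [0, 0, -25, 0, 0, 0, 0], [0, 0, -35, 0, 0, 0, 0], [0, 0, -35, 0, 0, 0, 0], [0, 0, -30, 0, 0, 0, 0], [0, 0, -20, 0, 0, 0, 0], [0, 0, -5, 0, 0, 0, 0], [0, 0, 0, 0, 0, 0, 0]]]}}

```text
clock: 6.6
eef_pos: [0.4908, -0.2377, 0.1929]
eef_rot: [2.565, 1.811, 0.003]
force: [0.4, 0.4, -0.8]
gripper_width: 0.134
gripper_force: 58.5
```

```bash
python3 - <<'E'
from h import *
a=r.grab_frame('top');b=r.grab_frame('side');o=r.get_obs();print(o['eef_pos'],o['eef_rot'],o['joint_pos'].round(2),o['clock'])
q=R.from_rotvec(o['eef_rot']);x=q.apply([1,0,0]);print(x)
lip=o['eef_pos']+q.apply([.088,0,-.0187+.02+.02]);print('lip pred',lip)
print(*both(a,b,'scoop_lip',lip)); print(*both(a,b,'vial',o['eef_pos']+q.apply([.05,0,.01])))
im=np.hstack([cv2.resize(f['frame'][v-60:v+60,u-80:u+80],(400,300),interpolation=cv2.INTER_CUBIC) for f in(a,b) for u,v in [proj(f,lip)[0].astype(int)]])
save({'frame':im},'lift.png'); print([proj(f,lip)[0] for f in (a,b)])
E
```

```text
[ 0.48953972 -0.23694233  0.19091305] [-2.56460345e+00 -1.81133072e+00  1.78808605e-03] [-0.36  0.3   0.87  1.92 -0.27  1.04  0.28] 6.7
[3.34371717e-01 9.42441266e-01 1.25059933e-04]
lip pred [ 0.51892214 -0.15398967  0.16962411]
scoop_lip [ 0.5016 -0.1365  0.2772] gap 0.0074 0.57 0.57
vial [ 0.5071 -0.1897  0.1805] gap 0.0031 0.46 0.52
[array([427.79373458, 260.92912064]), array([365.27867664, 148.8652475 ])]
```

View pics/lift.png

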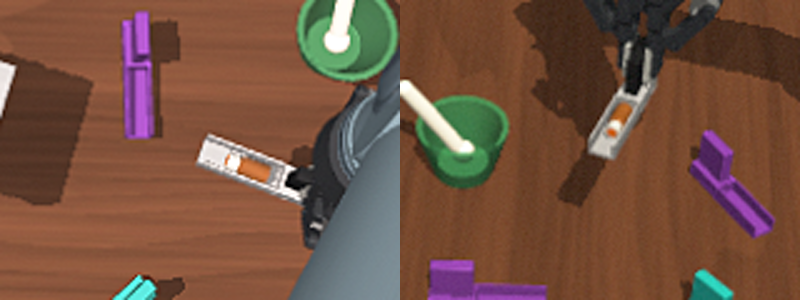

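The scoop is held level, with the amber vial about mid-channel. The lip shows at crop (204,150) in the top view and about (600,155) in the side view, both within 1–2 px of the prediction. Next I'll carry it to the mouth.

```bash
cat >> h.py <<'E'
LIP=np.array([.088,0,.020]); MOUTH=np.array([.558,.0615,.136])
def ease(wps,p,q):
    """wps: (pos,R,open,n) smoothstep moves"""
    rows=[];p=np.array(p)
    for P,Q,op,n in wps:
        p0=p.copy();q0=q;dv=(q0.inv()*Q).as_rotvec();P=np.array(P)
        for i in range(1,n+1):
            t=i/n;s=t*t*(3-2*t);pt=p0+s*(P-p0);qt=q0*R.from_rotvec(s*dv)
            d=(q.inv().apply(pt-p)*1e3).round(1);w=(q.inv()*qt).as_rotvec().round(3)
            rows.append([float(x)+0. for x in d]+[float(x)+0. for x in w]+[op]);p=p+q.apply(d/1e3);q=q*R.from_rotvec(w)
    for i in range(0,len(rows),10): print(str(rows[i:i+10]).replace(' ',''))
    print(len(rows),'end',p.round(4).tolist(),q.as_rotvec().round(4).tolist())
def tcp_for_lip(s,dz,yaw,tilt):
    Q=down(yaw,tilt); return MOUTH+[s*np.cos(yaw),s*np.sin(yaw),dz]-Q.apply(LIP),Q
E
python3 - <<'E'
from h import *
P,Q=tcp_for_lip(-8,0,1.23,0); 
w=[]
for s,dz,t,n in [(-.040,.030,.1,11),(-.007,.016,.25,6),(-.007,.004,.25,3)]:
    w.append((*tcp_for_lip(s,dz,1.23,t),0,n))
ease(w,[.490,-.2375,.192],R.from_rotvec([2.565,1.811,.002]))
E
```

```text
[[4.2,-0.8,-0.1,0.0,-0.002,0.0,0],[11.4,-2.3,-0.2,0.0,-0.007,0.0,0],[17.1,-3.5,-0.4,0.0,-0.009,0.0,0],[21.1,-4.2,-0.7,0.001,-0.012,0.0,0],[23.5,-4.7,-1.0,0.0,-0.013,0.0,0],[24.3,-4.9,-1.5,0.0,-0.014,0.0,0],[23.4,-4.7,-1.7,0.0,-0.013,0.0,0],[21.1,-4.3,-1.8,0.001,-0.012,0.0,0],[17.0,-3.4,-1.6,0.0,-0.009,-0.001,0],[11.3,-2.3,-1.2,0.0,-0.007,0.0,0]]
[[4.2,-0.8,-0.5,0.0,-0.002,0.0,0],[2.8,0.0,-0.2,0.0,-0.011,0.0,0],[7.1,0.0,-0.5,0.0,-0.028,0.0,0],[9.2,0.0,-0.9,0.0,-0.036,0.0,0],[9.1,0.0,-1.2,0.0,-0.036,0.0,0],[7.0,0.0,-1.2,0.0,-0.028,0.0,0],[2.8,0.0,-0.6,0.0,-0.011,0.0,0],[0.8,0.0,3.0,0.0,0.0,0.0,0],[1.4,0.0,5.6,0.0,0.0,0.0,0],[0.7,0.0,3.1,0.0,0.0,0.0,0]]
20 end [0.5288, -0.0208, 0.1811] [2.4352, 1.721, -0.3059]
```

{"op": "send_rows", "data": {"moves": [[[4.2, -0.8, -0.1, 0, -0.002, 0, 0], [11.4, -2.3, -0.2, 0, -0.007, 0, 0], [17.1, -3.5, -0.4, 0, -0.009, 0, 0], [21.1, -4.2, -0.7, 0.001, -0.012, 0, 0], [23.5, -4.7, -1, 0, -0.013, 0, 0], [24.3, -4.9, -1.5, 0, -0.014, 0, 0], [23.4, -4.7, -1.7, 0, -0.013, 0, 0], [21.1, -4.3, -1.8, 0.001, -0.012, 0, 0], [17, -3.4, -1.6, 0, -0.009, -0.001, 0], [11.3, -2.3, -1.2, 0, -0.007, 0, 0]]]}}

```text
clock: 7.9
eef_pos: [0.516, -0.0587, 0.1943]
eef_rot: [2.516, 1.784, -0.126]
force: [0.4, 0.5, -1.6]
gripper_width: 0.129
gripper_force: 58.6
```

{"op": "send_rows", "data": {"moves": [[[4.2, -0.8, -0.5, 0, -0.002, 0, 0], [2.8, 0, -0.2, 0, -0.011, 0, 0], [7.1, 0, -0.5, 0, -0.028, 0, 0], [9.2, 0, -0.9, 0, -0.036, 0, 0], [9.1, 0, -1.2, 0, -0.036, 0, 0], [7, 0, -1.2, 0, -0.028, 0, 0], [2.8, 0, -0.6, 0, -0.011, 0, 0], [0, 0, 0, 0, 0, 0, 0]]]}}

```text
clock: 8.7
eef_pos: [0.5295, -0.0204, 0.193]
eef_rot: [2.435, 1.723, -0.309]
force: [-0.1, -0.1, -0.5]
gripper_width: 0.134
gripper_force: 58.6
```

```bash
python3 - <<'E'
from h import *
a=r.grab_frame('top');b=r.grab_frame('side');o=r.get_obs();print(o['eef_pos'],o['eef_rot'],o['joint_pos'].round(2),o['clock'])
q=R.from_rotvec(o['eef_rot']);lip=o['eef_pos']+q.apply(LIP);print('lip-mouth',lip-MOUTH)
print(*both(a,b,'mouth',MOUTH))
im=np.hstack([cv2.resize(f['frame'][v-45:v+45,u-60:u+60],(400,300),interpolation=cv2.INTER_CUBIC) for f in(a,b) for u,v in [proj(f,lip)[0].astype(int)]])
save({'frame':im},'over.png'); print([(proj(f,lip)[0],proj(f,MOUTH)[0]) for f in (a,b)])
E
```

```text
[ 0.52897095 -0.02189841  0.19324786] [ 2.43690087  1.72065118 -0.30882311] [-0.86  0.34  0.82  1.9  -0.02  1.11 -0.39] 8.8
lip-mouth [-0.00222467 -0.00771281  0.01605059]
mouth [0.5621 0.1733 0.27  ] gap 0.0093 0.52 0.82
[(array([324.88370944, 241.40472095]), array([321.21957096, 241.80911441])), (array([343.15935238, 225.82257575]), array([341.58532258, 234.00575576]))]
```

View pics/over.png

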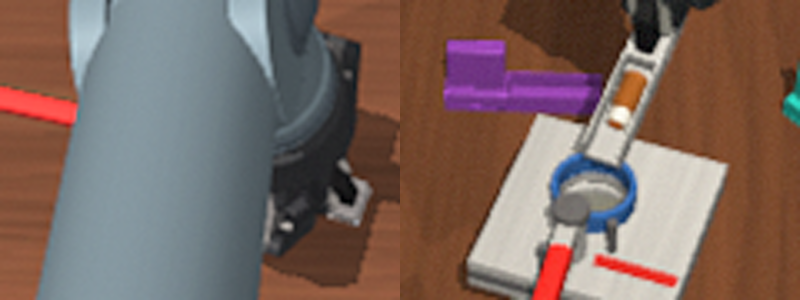

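Only the side view shows the lip: at crop (603,160), just above the near rim, 2 px from the prediction. The collar centre is near (594,188) and the vial is still in the channel. Next I'll lower it.

{"op": "send_rows", "data": {"moves": [[[0.8, 0, 3, 0, 0, 0, 0], [1.4, 0, 5, 0, 0, 0, 0], [0.7, 0, 3, 0, 0, 0, 0], [0, 0, 0, 0, 0, 0, 0], [0, 0, 0, 0, 0, 0, 0], [0, 0, 0, 0, 0, 0, 0], [0, 0, 0, 0, 0, 0, 0]]]}}

```text
clock: 9.6
eef_pos: [0.5294, -0.0207, 0.182]
eef_rot: [2.436, 1.722, -0.307]
force: [-1.2, -1.0, -0.8]
gripper_width: 0.13
gripper_force: 58.6
```

```bash
python3 - <<'E'
from h import *
b=r.grab_frame('side');o=r.get_obs();print(o['eef_pos'],o['eef_rot'],o['force'],o['clock'])
q=R.from_rotvec(o['eef_rot']);lip=o['eef_pos']+q.apply(LIP);print('lip-mouth',lip-MOUTH)
im=np.hstack([cv2.resize(f['frame'][v-30:v+30,u-40:u+40],(800,600),interpolation=cv2.INTER_CUBIC) for f in(b,) for u,v in [proj(f,MOUTH)[0].astype(int)]])
save({'frame':im},'in.png'); print([(proj(f,lip)[0],proj(f,MOUTH)[0]) for f in (b,)])
w=[(*tcp_for_lip(s,dz,1.23,t),0,n) for s,dz,t,n in [(-.007,.002,.6,6),(-.007,-.001,1.15,8)]]
ease(w,o['eef_pos'],q)
E
```

```text
[ 0.52942524 -0.0206301   0.18198055] [ 2.43575788  1.72250752 -0.30743296] [-0.24341984  0.18028678 -2.04302749] 9.65
lip-mouth [-0.00185998 -0.0063797   0.00484421]
[(array([342.76788525, 230.01112303]), array([341.58532258, 234.00575576]))]
[[0.9,0.0,-1.9,0.0,-0.026,0.0,0],[2.2,-0.1,-4.9,0.0,-0.065,0.0,0],[2.5,-0.2,-6.6,-0.001,-0.084,0.001,0],[1.8,-0.1,-6.7,0.0,-0.084,0.0,0],[1.1,-0.1,-5.3,0.0,-0.065,0.0,0],[0.2,0.0,-2.1,0.0,-0.026,0.001,0],[1.1,0.0,-1.7,0.0,-0.024,0.0,0],[2.7,0.0,-4.7,0.0,-0.062,0.0,0],[3.5,0.0,-6.8,0.0,-0.088,0.0,0],[3.2,0.0,-8.2,0.0,-0.101,0.0,0]]
[[2.5,0.0,-8.4,0.0,-0.101,0.0,0],[1.3,0.0,-7.5,0.0,-0.088,0.0,0],[0.5,-0.1,-5.4,0.0,-0.063,0.0,0],[0.1,0.0,-2.0,0.0,-0.023,0.0,0]]
14 end [0.5497, 0.0382, 0.2235] [1.8077, 1.2761, -1.1712]
```

View pics/in.png

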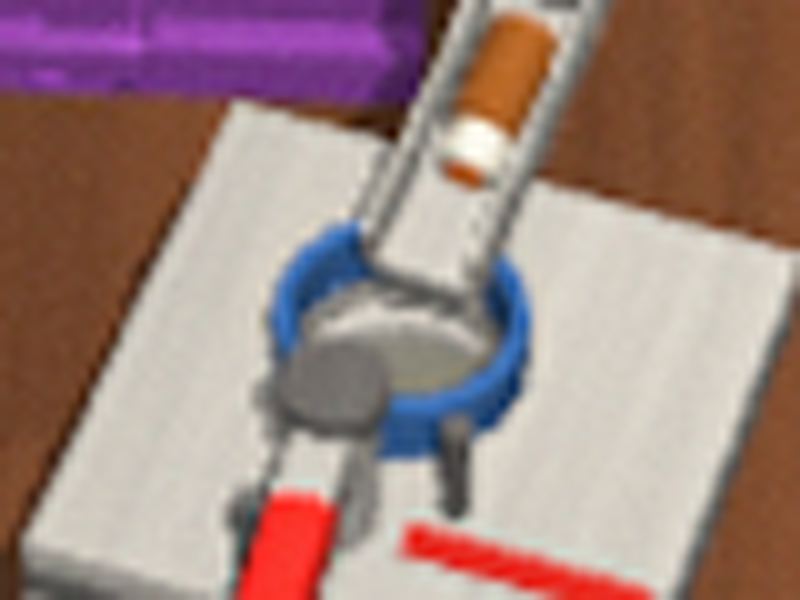

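The lip is inside the blue rim: its edge is at (422,285) and the rim centre is about (400,305). The vial is still well back in the channel, so I'll tip it now.

{"op": "send_rows", "data": {"moves": [[[0.9, 0, -1.9, 0, -0.026, 0, 0], [2.2, -0.3, -4.9, 0, -0.065, 0, 0], [2.5, -0.3, -6.6, -0.001, -0.084, 0.001, 0], [1.8, 0.3, -6.7, 0, -0.084, 0, 0], [1.1, 0.3, -5.3, 0, -0.065, 0, 0], [0.2, 0, -2.1, 0, -0.026, 0.001, 0], [1.1, 0, -1.7, 0, -0.024, 0, 0], [2.7, 0, -4.7, 0, -0.062, 0, 0], [3.5, 0, -6.8, 0, -0.088, 0, 0], [3.2, 0, -8.2, 0, -0.101, 0, 0]]]}}

```text
clock: 10.65
eef_pos: [0.543, 0.0161, 0.2152]
eef_rot: [2.022, 1.421, -0.947]
force: [0.3, 0.2, -0.8]
gripper_width: 0.13
gripper_force: 58.6
```

{"op": "send_rows", "data": {"moves": [[[2.5, 0, -8.4, 0, -0.101, 0, 0], [1.3, 0, -7.5, 0, -0.088, 0, 0], [0.5, -0.1, -5.4, 0, -0.063, 0, 0], [0.1, 0, -2, 0, -0.023, 0, 0], [0, 0, 0, 0, 0, 0, 0], [0, 0, 0, 0, 0, 0, 0], [0, 0, 0, 0, 0, 0, 0], [0, 0, 0, 0, 0, 0, 0]]]}}

```text
clock: 11.45
eef_pos: [0.55, 0.037, 0.2242]
eef_rot: [1.811, 1.275, -1.171]
force: [0.6, -0.3, -0.3]
gripper_width: 0.131
gripper_force: 58.7
```

```bash
python3 - <<'E'
from h import *
b=r.grab_frame('side');o=r.get_obs();print(o['eef_pos'],o['eef_rot'],o['force'],o['joint_pos'].round(2),o['clock'])
q=R.from_rotvec(o['eef_rot']);lip=o['eef_pos']+q.apply(LIP);print('lip-mouth',lip-MOUTH,'tilt',np.arccos(-q.as_matrix()[2,2]))
print(lm(b,'vial'))
im=np.hstack([cv2.resize(f['frame'][v-60:v+60,u-80:u+80],(800,600),interpolation=cv2.INTER_CUBIC) for f in(b,) for u,v in [proj(f,MOUTH)[0].astype(int)]])
save({'frame':im},'tip.png')
E
```

```text
[0.5499843  0.03729776 0.22404224] [ 1.81000251  1.27529758 -1.17064968] [-0.17556257 -1.09781163 -1.40887275] [-1.06  0.9   0.83  1.55  0.29  1.63 -0.64] 11.5
lip-mouth [-0.00198129 -0.00743728 -0.00042539] tilt 1.1485733254760553
[]
```

View pics/tip.png

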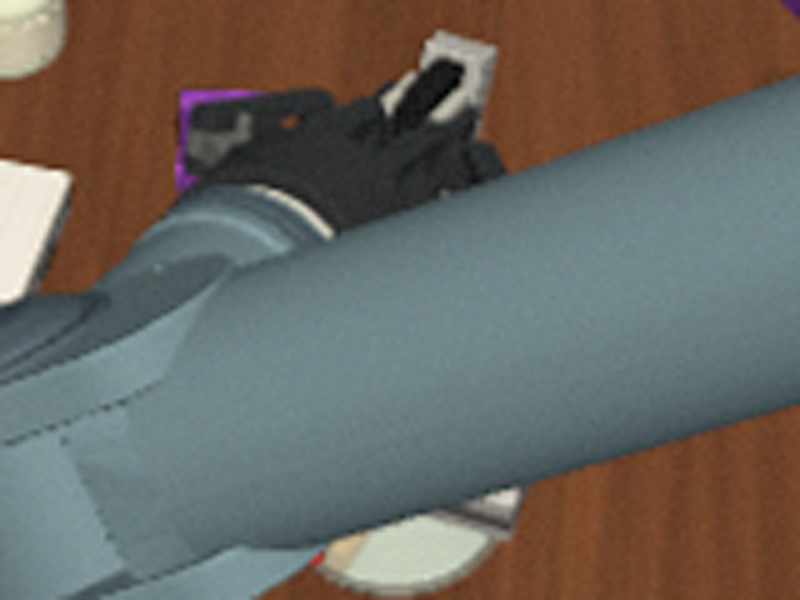

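The arm hides the mouth. A tan patch near (350,545) in the jar looks like the vial. I'll tilt back over the mouth and check.

```bash
python3 - <<'E'
from h import *
o=r.get_obs();q=R.from_rotvec(o['eef_rot'])
w=[(*tcp_for_lip(s,dz,1.23,t),0,n) for s,dz,t,n in [(-.007,.008,.25,10),(-.05,.035,0.0,5)]]
ease(w,o['eef_pos'],q)
E
```

```text
[[0.3,0.0,2.0,0.0,0.025,0.0,0],[0.6,0.0,5.6,0.0,0.068,0.0,0],[0.3,-0.1,8.1,0.0,0.101,0.0,0],[-0.5,0.0,10.0,0.0,0.122,-0.001,0],[-2.0,-0.1,10.6,0.0,0.133,0.0,0],[-3.3,0.0,10.3,-0.001,0.133,0.0,0],[-4.3,-0.1,9.0,0.0,0.123,0.0,0],[-4.4,0.0,6.9,0.0,0.1,0.0,0],[-3.5,-0.1,4.3,0.0,0.069,0.0,0],[-1.4,0.0,1.6,0.0,0.025,-0.001,0]]
[[-5.3,0.0,0.7,0.0,0.026,0.0,0],[-12.5,0.0,1.4,0.0,0.062,0.0,0],[-15.1,0.0,0.7,0.0,0.074,0.0,0],[-12.6,0.0,-0.4,0.0,0.062,0.0,0],[-5.3,0.0,-0.5,0.0,0.026,0.001,0]]
15 end [0.5119, -0.0686, 0.191] [-2.5663, -1.8119, -0.0004]
```

{"op": "send_rows", "data": {"moves": [[[0.3, 0, 2, 0, 0.025, 0, 0], [0.6, 0, 5.6, 0, 0.068, 0, 0], [0.3, -0.1, 8.1, 0, 0.101, 0, 0], [-0.5, 0, 10, 0, 0.122, -0.001, 0], [-2, -0.1, 10.6, 0, 0.133, 0, 0], [-3.3, 0, 10.3, -0.001, 0.133, 0, 0], [-4.3, -0.1, 9, 0, 0.123, 0, 0], [-4.4, 0, 6.9, 0, 0.1, 0, 0], [-3.5, -0.1, 4.3, 0, 0.069, 0, 0], [-1.4, 0, 1.6, 0, 0.025, -0.001, 0]]]}}

```text
clock: 12.55
eef_pos: [0.5274, -0.0242, 0.1855]
eef_rot: [2.441, 1.716, -0.305]
force: [-0.4, -0.5, -1.0]
gripper_width: 0.133
gripper_force: 58.5
```

```bash
python3 - <<'E'
from h import *
b=r.grab_frame('side');o=r.get_obs();print(o['eef_pos'],o['force'],o['clock'])
print(lm(b,'vial'))
im=np.hstack([cv2.resize(f['frame'][v-60:v+60,u-80:u+80],(800,600),interpolation=cv2.INTER_CUBIC) for f in(b,) for u,v in [proj(f,MOUTH)[0].astype(int)]])
save({'frame':im},'after.png')
E
```

```text
[ 0.52741834 -0.02396682  0.1853138 ] [-1.01530781 -1.30120498 -0.82326059] 12.6
[]
```

View pics/after.png

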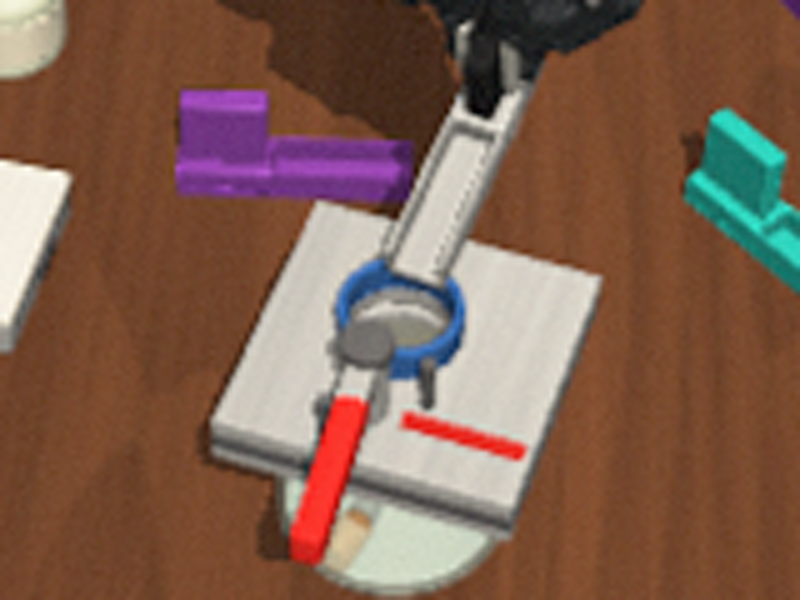

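The channel is empty and the vial lies in the jar, at (350,540). I'll put the scoop back where it was.

```bash
python3 - <<'E'
from h import *
o=r.get_obs();q=R.from_rotvec(o['eef_rot'])
P,Q=tcp_for_lip(-.05,.035,1.23,0)
ease([(P,Q,0,5),([.49,-.238,.15],down(1.23),0,8),([.49,-.238,.030],down(1.23),0,7),([.49,-.238,.0235],down(1.23),0,2)],o['eef_pos'],q)
E
```

```text
[[-5.1,0.0,0.7,0.0,0.026,0.0,0],[-12.2,0.1,1.2,0.0,0.062,-0.001,0],[-14.6,0.1,0.6,-0.001,0.074,0.0,0],[-12.2,0.1,-0.3,0.0,0.062,-0.001,0],[-5.1,0.0,-0.5,0.0,0.026,0.0,0],[-7.2,1.5,1.8,0.0,0.0,0.0,0],[-18.9,4.1,4.6,0.0,0.0,0.0,0],[-26.7,5.8,6.6,0.0,0.0,0.0,0],[-30.7,6.6,7.5,0.0,0.0,0.0,0],[-30.7,6.6,7.6,0.0,0.0,0.0,0]]
[[-26.7,5.8,6.5,0.0,0.0,0.0,0],[-18.9,4.1,4.7,0.0,0.0,0.0,0],[-7.2,1.5,1.7,0.0,0.0,0.0,0],[0.0,0.0,6.6,0.0,0.0,0.0,0],[0.0,0.0,17.2,0.0,0.0,0.0,0],[0.0,0.0,23.4,0.0,0.0,0.0,0],[0.0,0.0,25.6,0.0,0.0,0.0,0],[0.0,0.0,23.4,0.0,0.0,0.0,0],[0.0,0.0,17.2,0.0,0.0,0.0,0],[0.0,0.0,6.6,0.0,0.0,0.0,0]]
[[0.0,0.0,3.3,0.0,0.0,0.0,0],[0.0,0.0,3.2,0.0,0.0,0.0,0]]
22 end [0.49, -0.238, 0.0235] [2.5656, 1.8124, -0.0004]
```

{"op": "send_rows", "data": {"moves": [[[-5.1, 0, 0.7, 0, 0.026, 0, 0], [-12.2, 0.1, 1.2, 0, 0.062, -0.001, 0], [-14.6, 0.1, 0.6, -0.001, 0.074, 0, 0], [-12.2, 0.1, -0.3, 0, 0.062, -0.001, 0], [-5.1, 0, -0.5, 0, 0.026, 0, 0], [-7.2, 1.5, 1.8, 0, 0, 0, 0], [-18.9, 4.1, 4.6, 0, 0, 0, 0], [-26.7, 5.8, 6.6, 0, 0, 0, 0], [-30.7, 6.6, 7.5, 0, 0, 0, 0], [-30.7, 6.6, 7.6, 0, 0, 0, 0]]]}}

```text
clock: 13.65
eef_pos: [0.4991, -0.1821, 0.1618]
eef_rot: [2.557, 1.823, -0.003]
force: [1.7, -0.9, -0.4]
gripper_width: 0.129
gripper_force: 58.6
```

{"op": "send_rows", "data": {"moves": [[[-26.7, 5.8, 6.5, 0, 0, 0, 0], [-18.9, 4.1, 4.7, 0, 0, 0, 0], [-7.2, 1.5, 1.7, 0, 0, 0, 0], [0, 0, 6.6, 0, 0, 0, 0], [0, 0, 17.2, 0, 0, 0, 0], [0, 0, 23.4, 0, 0, 0, 0], [0, 0, 25.6, 0, 0, 0, 0], [0, 0, 23.4, 0, 0, 0, 0], [0, 0, 17.2, 0, 0, 0, 0], [0, 0, 6.6, 0, 0, 0, 0]]]}}

```text
clock: 14.65
eef_pos: [0.491, -0.234, 0.0275]
eef_rot: [-2.558, -1.819, 0.004]
force: [0.7, -0.2, -0.4]
gripper_width: 0.131
gripper_force: 58.5
```

{"op": "send_rows", "data": {"moves": [[[0, 0, 3.3, 0, 0, 0, 0], [0, 0, 2.5, 0, 0, 0, 0], [0, 0, 0, 0, 0, 0, 0]]]}}

```text
clock: 14.95
eef_pos: [0.4923, -0.2366, 0.0246]
eef_rot: [2.561, 1.816, 0.0]
force: [-0.2, 0.6, -0.5]
gripper_width: 0.128
gripper_force: 58.5
```

{"op": "send_rows", "data": {"moves": [[[0, 0, 1.5, 0, 0, 0, 0], [0, 0, 0, 0, 0, 0, 0], [0, 0, 0, 0, 0, 0, 0.3], [0, 0, 0, 0, 0, 0, 0.6], [0, 0, 0, 0, 0, 0, 1], [0, 0, 0, 0, 0, 0, 1], [0, 0, -20, 0, 0, 0, 1], [0, 0, -40, 0, 0, 0, 1], [0, 0, -45, 0, 0, 0, 1], [0, 0, -45, 0, 0, 0, 1]]]}}

```text
clock: 15.95
eef_pos: [0.4909, -0.2362, 0.1735]
eef_rot: [-2.563, -1.817, 0.003]
force: [0.5, -0.2, -0.0]
gripper_width: 1.001
gripper_force: 0.0
```

```bash
python3 - <<'E'
from h import *
b=r.grab_frame('side');o=r.get_obs();print(o['eef_pos'],o['joint_pos'].round(2),o['clock'])
im=cv2.resize(b['frame'][120:320,200:440],(720,600),interpolation=cv2.INTER_CUBIC)
save({'frame':im},'placed.png')
# handle: red mask principal axis, from side view, at z=.158 top
h=cv2.cvtColor(b['frame'],cv2.COLOR_RGB2HSV);m=cv2.inRange(h,(0,170,90),(6,255,255))|cv2.inRange(h,(174,170,90),(180,255,255))
n,lab,st,ce=cv2.connectedComponentsWithStats(m)
for i in range(1,n):
    if st[i,4]>40: print(st[i],atz(b,ce[i],.158 if st[i,4]>150 else .120))
print(*[(l,both(r.grab_frame('top'),b,l,X)) for l,X in [('stem',[.5745,.1025,.149]),('handle_tip',[.594,.193,.149])]])
E
```

```text
[ 0.49587197 -0.23935774  0.18127321] [-0.36  0.32  0.86  1.93 -0.29  1.01  0.3 ] 16.0
[319 254  16  33 248] [0.58140112 0.16643512 0.158     ]
[342 257  24   9  60] [0.53219496 0.11402382 0.12      ]
('stem', ('stem', array([0.5743, 0.101 , 0.15  ]), 'gap', np.float64(0.0107), 0.55, 0.94)) ('handle_tip', ('handle_tip', None, (array([320.32 , 285.024]), 0.69)))
```

View pics/placed.png

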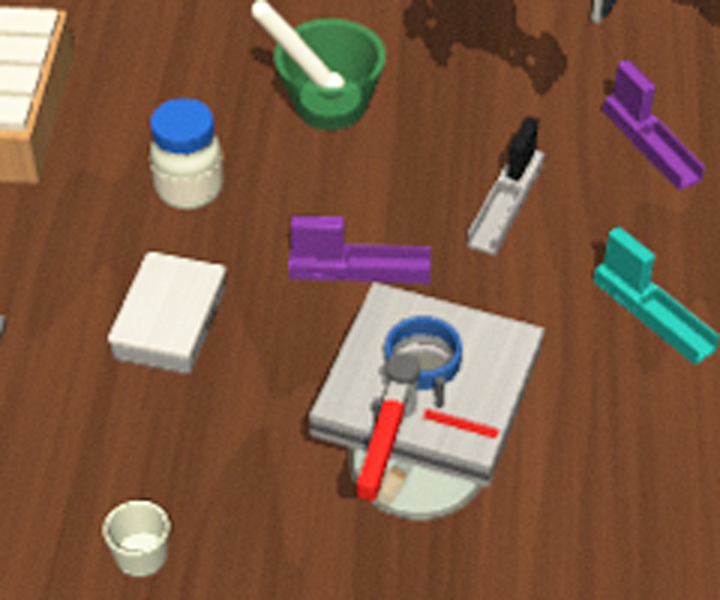

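The scoop lies flat and released at (505,190), clear of the bottle. The vial is in the jar at (395,485), and the handle still points open at (380,450). Next I'll sweep it shut with closed fingers.

```bash
cat >> h.py <<'E'
S=np.array([.5745,.102])
def fp(phi,rho,off,z=.134):
    u=np.array([np.cos(phi),np.sin(phi)]);n=np.array([-u[1],u[0]]); p=S+rho*u-off*n
    return [*p,z],down(phi)
E
python3 - <<'E'
from h import *
o=r.get_obs();q=R.from_rotvec(o['eef_rot'])
P,Q=fp(1.365,.075,.040)
ease([([.55,-.02,.24],down(1.23),0,6),([P[0],P[1],.23],Q,0,6),(P,Q,0,4)],[.490,-.236,.181],q)
w=[(*fp(1.365,.075,.022),0,2)]+[(*fp(1.365+.1225*k,.075,.022),0,1) for k in range(1,11)]
ease(w,P,Q)
E
```

```text
[[16.6,-1.1,-4.4,0.0,0.0,0.0,0],[41.4,-2.8,-10.9,-0.001,0.0,0.001,0],[53.8,-3.6,-14.3,-0.001,0.001,0.001,0],[53.9,-3.7,-14.2,0.0,0.0,0.001,0],[41.4,-2.9,-10.9,-0.001,0.0,0.001,0],[16.5,-1.2,-4.4,0.0,0.0,0.0,0],[15.0,0.9,0.7,0.0,0.0,-0.01,0],[37.6,2.6,1.9,0.0,0.0,-0.025,0],[48.7,4.5,2.4,0.0,0.0,-0.033,0],[48.5,6.2,2.4,0.0,0.0,-0.032,0]]
[[37.2,5.9,1.9,0.0,0.0,-0.025,0],[14.8,2.8,0.7,0.0,0.0,-0.01,0],[0.0,0.0,15.0,0.0,0.0,0.0,0],[0.0,0.0,33.0,0.0,0.0,0.0,0],[0.0,0.0,33.0,0.0,0.0,0.0,0],[0.0,0.0,15.0,0.0,0.0,0.0,0]]
16 end [0.629, 0.1672, 0.134] [-2.438, -1.9812, 0.0001]
[[0.0,-9.0,0.0,0.0,0.0,0.0,0],[0.0,-9.0,0.0,0.0,0.0,0.0,0],[2.1,-9.3,0.0,0.0,0.0,-0.123,0],[2.2,-9.4,0.0,0.0,0.0,-0.122,0],[2.1,-9.3,0.0,0.0,0.0,-0.122,0],[2.1,-9.3,0.0,0.0,0.0,-0.123,0],[2.1,-9.4,0.0,0.0,0.0,-0.123,0],[2.2,-9.3,0.0,0.0,0.0,-0.122,0],[2.1,-9.3,0.0,0.0,0.0,-0.123,0],[2.1,-9.3,0.0,0.0,0.0,-0.122,0]]
[[2.1,-9.4,0.0,0.0,0.0,-0.123,0],[2.2,-9.3,0.0,0.0,0.0,-0.122,0]]
12 end [0.5221, 0.1601, 0.134] [0.8555, 3.0229, 0.0]
```

{"op": "send_rows", "data": {"moves": [[[22, -1.3, -5, 0, 0, 0, 0], [41.4, -3, -11.5, -0.001, 0, 0.001, 0], [46, -3.5, -13, -0.001, 0.001, 0.001, 0], [46, -3.5, -13, 0, 0, 0.001, 0], [44, -2.9, -11.5, -0.001, 0, 0.001, 0], [24, -1.2, -5, 0, 0, 0, 0], [17, 0.9, 0.7, 0, 0, -0.01, 0], [37.6, 2.6, 1.9, 0, 0, -0.025, 0], [47, 4.5, 2.4, 0, 0, -0.033, 0], [48, 6.2, 2.4, 0, 0, -0.032, 0]]]}}

```text
clock: 17.3
eef_pos: [0.6096, 0.1169, 0.222]
eef_rot: [2.473, 1.933, -0.002]
force: [0.9, -0.4, 0.7]
gripper_width: -0.0
gripper_force: 0.0
```

{"op": "send_rows", "data": {"moves": [[[37.2, 5.9, 1.9, 0, 0, -0.025, 0], [15, 2.8, 0.7, 0, 0, -0.01, 0], [0, 0, 0, 0, 0, 0, 0], [0, 0, 0, 0, 0, 0, 0]]]}}

```text
clock: 17.7
eef_pos: [0.6299, 0.1634, 0.2203]
eef_rot: [2.438, 1.975, -0.003]
force: [-0.3, -0.5, -0.4]
gripper_width: 0.001
gripper_force: 0.0
```

```bash
python3 - <<'E'
from h import *
o=r.get_obs();q=R.from_rotvec(o['eef_rot']);print(o['eef_pos'],o['gripper_width'],o['joint_pos'].round(2),o['clock'])
P,Q=fp(1.365,.075,.040)
ease([(P,Q,0,4)],o['eef_pos'],q)
E
```

```text
[0.62989449 0.16340873 0.22027934] 0.0014331995956197929 [-0.84  0.46  0.68  1.63 -0.31  1.16 -0.29] 17.7
[[0.6,-0.3,13.5,0.0,0.001,-0.001,0],[1.3,-0.6,29.6,0.001,0.001,-0.001,0],[1.3,-0.6,29.7,0.001,0.001,-0.001,0],[0.6,-0.3,13.5,0.0,0.001,-0.001,0]]
4 end [0.629, 0.1673, 0.134] [-2.4374, -1.9818, 0.0]
```

{"op": "send_rows", "data": {"moves": [[[0.6, -0.3, 13.5, 0, 0, 0, 0], [1.3, -0.6, 29.6, 0, 0, 0, 0], [1.3, -0.6, 29.7, 0, 0, 0, 0], [0.6, -0.3, 13.5, 0, 0, 0, 0], [0, -6, 0, 0, 0, 0, 0], [0, -6, 0, 0, 0, 0, 0], [0, -6, 0, 0, 0, 0, 0]]]}}

```text
clock: 18.4
eef_pos: [0.6128, 0.1743, 0.1368]
eef_rot: [2.436, 1.978, 0.007]
force: [0.2, 0.5, 0.8]
gripper_width: -0.001
gripper_force: 0.0
```

{"op": "send_rows", "data": {"moves": [[[2.1, -9.3, 0, 0, 0, -0.122, 0], [2.1, -9.3, 0, 0, 0, -0.122, 0], [2.1, -9.3, 0, 0, 0, -0.122, 0], [2.1, -9.3, 0, 0, 0, -0.122, 0], [2.1, -9.3, 0, 0, 0, -0.122, 0]]]}}

```text
clock: 18.9
eef_pos: [0.5673, 0.1847, 0.137]
eef_rot: [1.72, 2.622, 0.01]
force: [2.4, 1.0, -0.5]
gripper_width: -0.0
gripper_force: 0.9
```

{"op": "send_rows", "data": {"moves": [[[2.1, -9.3, 0, 0, 0, -0.122, 0], [2.1, -9.3, 0, 0, 0, -0.122, 0], [2.1, -9.3, 0, 0, 0, -0.122, 0], [2.1, -9.3, 0, 0, 0, -0.122, 0], [0, 0, 0, 0, 0, 0, 0]]]}}

```text
clock: 19.4
eef_pos: [0.5307, 0.17, 0.1366]
eef_rot: [1.045, 2.958, 0.005]
force: [0.9, 0.0, -0.1]
gripper_width: 0.002
gripper_force: 0.0
```

```bash
python3 - <<'E'
from h import *
b=r.grab_frame('side');o=r.get_obs();print(o['eef_pos'],o['force'],o['joint_pos'].round(2),o['clock'])
q=R.from_rotvec(o['eef_rot']);x=q.apply([1,0,0]);print('yaw',np.arctan2(x[1],x[0]),np.linalg.norm(o['eef_pos'][:2]-S))
save({'frame':cv2.resize(b['frame'][180:330,240:440],(800,600),interpolation=cv2.INTER_CUBIC)},'push.png')
E
```

```text
[0.53115676 0.16983709 0.13635324] [ 0.68391381 -0.30531777 -0.21547958] [-0.75  0.33  0.43  1.93 -0.17  0.91  0.65] 19.45
yaw 2.4602737820202902 0.08050159397657723
```

View pics/push.png

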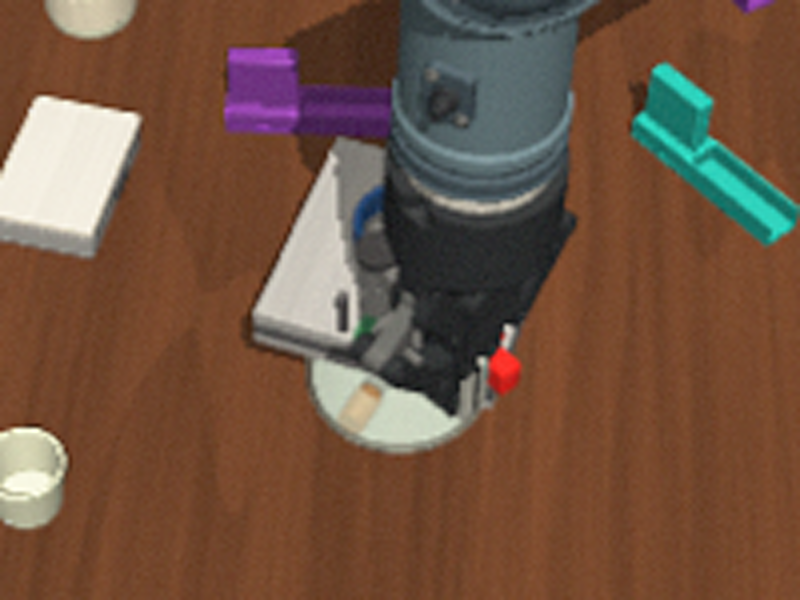

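The handle has swung round; its tip is at (503,370), with the finger pushing it on the correct side. I'll continue gently to the stop.

{"op": "send_rows", "data": {"moves": [[[1.2, -5.5, 0, 0, 0, -0.07, 0], [1.2, -5.5, 0, 0, 0, -0.07, 0], [1.2, -5.5, 0, 0, 0, -0.07, 0], [0.6, -3, 0, 0, 0, -0.04, 0]]]}}

```text
clock: 19.85
eef_pos: [0.5171, 0.1569, 0.1357]
eef_rot: [0.668, 3.065, 0.003]
force: [0.2, 2.8, 0.2]
gripper_width: 0.003
gripper_force: 0.9
```

{"op": "send_rows", "data": {"moves": [[[0.6, -3, 0, 0, 0, -0.04, 0], [0.6, -3, 0, 0, 0, -0.04, 0]]]}}

```text
clock: 20.05
eef_pos: [0.5136, 0.1521, 0.1356]
eef_rot: [0.546, 3.089, 0.003]
force: [0.3, 2.2, 0.0]
gripper_width: -0.0
gripper_force: 0.9
```

{"op": "send_rows", "data": {"moves": [[[0.3, -3, 0, 0, 0, -0.03, 0], [0.3, -3, 0, 0, 0, -0.03, 0]]]}}

```text
clock: 20.25
eef_pos: [0.5109, 0.1465, 0.1355]
eef_rot: [0.453, 3.105, 0.002]
force: [-0.7, 2.5, 0.7]
gripper_width: 0.0
gripper_force: 0.9
```

{"op": "send_rows", "data": {"moves": [[[0, -3, 0, 0, 0, 0, 0], [0, -2, 0, 0, 0, 0, 0]]]}}

```text
clock: 20.45
eef_pos: [0.5093, 0.1411, 0.1352]
eef_rot: [0.454, 3.105, 0.001]
force: [-1.2, 2.1, 0.8]
gripper_width: -0.003
gripper_force: 1.1
```

{"op": "send_rows", "data": {"moves": [[[0, -3, 0, 0, 0, -0.02, 0], [0, -3, 0, 0, 0, -0.02, 0]]]}}

```text
clock: 20.65
eef_pos: [0.5087, 0.1409, 0.1355]
eef_rot: [0.386, 3.111, 0.013]
force: [2.2, 14.0, -4.7]
gripper_width: -0.002
gripper_force: 7.1
```

{"op": "send_rows", "data": {"moves": [[[0, -3, 0, 0, 0, 0, 0], [0, -2, 0, 0, 0, 0, 0]]]}}

```text
clock: 20.85
eef_pos: [0.5087, 0.1408, 0.1357]
eef_rot: [0.382, 3.108, 0.022]
force: [5.2, 21.1, -9.3]
gripper_width: -0.001
gripper_force: 10.1
```

The force rose to 21 N with no further motion, so the handle is on its stop. I'll back off and check.

{"op": "send_rows", "data": {"moves": [[[0, 6, 0, 0, 0, 0, 0], [0, 15, 0, 0, 0, 0, 0], [0, 20, 0, 0, 0, 0, 0], [0, 10, -20, 0, 0, 0, 0], [0, 10, -40, 0, 0, 0, 0], [0, 30, -20, 0, 0, 0, 0], [0, 40, 0, 0, 0, 0, 0], [0, 40, 0, 0, 0, 0, 0], [0, 20, 0, 0, 0, 0, 0], [0, 0, 0, 0, 0, 0, 0]]]}}

```text
clock: 21.85
eef_pos: [0.5523, 0.3206, 0.2141]
eef_rot: [0.38, 3.115, 0.001]
force: [-1.1, -0.3, 0.3]
gripper_width: -0.001
gripper_force: 0.0
```

```bash
python3 - <<'E'
from h import *
b=r.grab_frame('side');o=r.get_obs();print(o['eef_pos'],o['clock'])
print(*[(l,[(u.round(1),round(c,2),atz(b,u,z).round(3)) for u,c in lm(b,l,1)]) for l,z in [('stem',.149),('handle_tip',.149)]])
save({'frame':cv2.resize(b['frame'][120:320,200:440],(720,600),interpolation=cv2.INTER_CUBIC)},'shut.png')
E
```

```text
[0.55256069 0.31728611 0.21400767] 21.9
('stem', []) ('handle_tip', [])
```

View pics/shut.png

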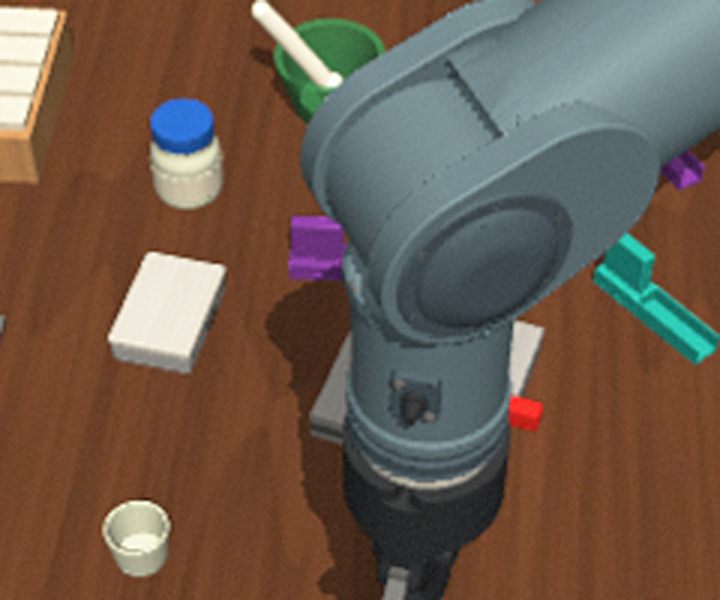

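The arm hides most of the bottle; the red tip shows at (527,412), where the line's outer end was. I'll check the angle numerically from the top view.

```bash
python3 - <<'E'
from h import *
def red(im):
    h=cv2.cvtColor(im,cv2.COLOR_RGB2HSV);m=cv2.inRange(h,(0,150,80),(7,255,255))|cv2.inRange(h,(173,150,80),(180,255,255))
    n,lab,st,ce=cv2.connectedComponentsWithStats(m); return [np.argwhere(lab==i)[:,::-1].astype(float) for i in range(1,n) if st[i,4]>25]
a=r.grab_frame('top');old={**a,'frame':cv2.cvtColor(cv2.imread('pics/top0.png'),cv2.COLOR_BGR2RGB)}
for nm,f in(('old',old),('now',a)):
    for p in red(f['frame']):
        z=.12 if len(p)<100 else .158
        c=p.mean(0);v=np.linalg.svd(p-c)[2][0]; A=atz(f,c-10*v,z);B=atz(f,c+10*v,z);d=(B-A)[:2]
        print(nm,len(p),c.round(1),'yaw',np.arctan2(*d[::-1]).round(3)%np.pi,atz(f,c,z).round(3))
o=r.get_obs();print(lm(a,'scoop_lip',3),lm(a,'handle_tip',1),o['clock'])
E
```

```text
old 260 [273.7 227.4] yaw 1.371592653589793 [0.58  0.16  0.158]
old 65 [295.9 254.3] yaw 2.865 [0.533 0.114 0.12 ]
now 265 [321. 242.] yaw 1.684592653589793 [0.553 0.062 0.158]
now 210 [292.1 261. ] yaw 2.865 [0.512 0.119 0.158]
[(array([451.072, 348.288]), 0.92), (array([369.6  , 345.216]), 0.79), (array([402.368, 253.68 ]), 0.67)] [(array([287.168, 270.48 ]), 0.73)] 22.05
```

```bash
python3 -c "
from h import *
print(r.job_done())"
```

```text
the job is handed in; nothing more can be done
None
```

The vial is in the return bottle, the scoop is back flat on the ledge clear of the bottle, and the cock handle is shut on its stop, in line with the red line. I handed the job in at about 22 s; it returned no verdict.

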